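Set stripped shaft parts over onto the assembly rack in reverse order

TASK

The bearing, the sleeve and the bush stand on the teardown rack, the bar that runs away from you, in the order in which they came off the shaft: the farthest from you came off first, the nearest last. Move all three to the empty assembly rack, the raised bar on legs, in reverse order, counting from its end with the upright post: the part nearest you goes on the pad next to the post, the middle one on the middle pad, the farthest one on the pad farthest from the post. Leave each part standing upright, centred on its pad.

Things in the scene. Friction and masses are not known exactly. Their poses are not given: they have to be found in the camera images.
- bearing: the ball bearing, a flat thick steel ring lying flat, 52 mm outside diameter, 15 mm high, with a dark seal and a 25 mm bore; loose, 0.09 to 0.16 kg. Origin: centre of its underside; z up along its axis. Round, its yaw is arbitrary.
- sleeve: the ground steel sleeve, a plain grey tube standing upright, 43 mm in diameter, 42 mm high; loose, 0.1 to 0.19 kg. Origin: centre of its underside; z up along its axis. Round, its yaw is arbitrary.
- bush: the flanged brass bush, a yellowish tube standing upright on its flange: flange 38 mm in diameter and 8 mm high at the bottom, body 28 mm in diameter above it, 34 mm high in all; loose, 0.07 to 0.12 kg. Origin: centre of its underside; z up along its axis. Round, its yaw is arbitrary.
- start_bearing: the fixed pad of the teardown rack on which the ball bearing stands at the start (which of the three varies): flat black round pad, 54 mm across, 4 mm thick, on the bar (upper face 16 mm above the worktop). Origin: centre of its underside; z up, x along the bar away from the robot. The bar is 62 x 186 mm, 12 mm thick, lies on the worktop and runs away from the robot; pads 60 mm apart
- start_sleeve: the fixed pad of the teardown rack on which the steel sleeve stands at the start (which of the three varies): flat black round pad, 54 mm across, 4 mm thick, on the bar (upper face 16 mm above the worktop). Origin: centre of its underside; z up, x along the bar away from the robot. The bar is 62 x 186 mm, 12 mm thick, lies on the worktop and runs away from the robot; pads 60 mm apart
- start_bush: the fixed pad of the teardown rack on which the brass bush stands at the start (which of the three varies): flat black round pad, 54 mm across, 4 mm thick, on the bar (upper face 16 mm above the worktop). Origin: centre of its underside; z up, x along the bar away from the robot. The bar is 62 x 186 mm, 12 mm thick, lies on the worktop and runs away from the robot; pads 60 mm apart
- seat_left: leftmost (seen from the robot) fixed pad of the assembly rack: flat black round pad, 54 mm across, 4 mm thick, on the bar (upper face 104 mm above the worktop). Origin: centre of its underside; z up, y along the bar to the robot's left. The bar, 62 x 224 mm, stands on legs and runs from right to left; pads 60 mm apart. A fixed tube juts out over the worktop to the left of it, 100 to 160 mm up
- seat_mid: middle fixed pad of the assembly rack: flat black round pad, 54 mm across, 4 mm thick, on the bar (upper face 104 mm above the worktop). Origin: centre of its underside; z up, y along the bar to the robot's left. The bar, 62 x 224 mm, stands on legs and runs from right to left; pads 60 mm apart
- seat_right: rightmost (seen from the robot) fixed pad of the assembly rack: flat black round pad, 54 mm across, 4 mm thick, on the bar (upper face 104 mm above the worktop). Origin: centre of its underside; z up, y along the bar to the robot's left. The bar, 62 x 224 mm, stands on legs and runs from right to left; pads 60 mm apart
- end_post: fixed upright steel post with a round head, 13 mm across, 23 mm high (top 123 mm above the worktop), on one end of the assembly rack, 40 mm beyond the centre of the end pad; at the left end in some starts, at the right in others (the other end has only a flat screw). Origin: centre of its underside; z up
Mind the look-alikes: they are no part of the job. Leave any pink look-alike of the sleeve alone.

How it is judged:
By the outcome, as a careful person would: the job done as asked, in the order asked, and still so for the second after the job is handed in, with the robot touching nothing.
It also fails if it takes over 83 s, if anything falls off the work surface, if the arm or the gripper's body presses on something with over 40 N, if the wrist force passes 120 N, or if a joint passes its speed limit or range.

ROBOT

A 6-joint arm with a two-finger parallel gripper is mounted at the origin on a cart in front of the work surface, level with it; the furniture and walls round the work are solid. World frame = base frame: x ahead of the robot, y to its left, z up, the work surface at z = 0. Lengths are in m, angles in rad, forces in N, time in s.
With the tool pointing down it reaches from about 0.425 to 0.95 m from the base axis. Payload 3.5 kg.
Tool frame: the origin (TCP) lies at the very end of the fingers, on their centre line; the grasp point (between the pads) lies env.pinch_z behind it (env.pinch_z is the distance from the TCP to the grasp point, in m); z points along the fingers, y is the direction in which the jaws open and shut (so a half turn about z gives the same grasp; the last joint's range is limited). The gripper opens to 85 mm and grips with 20 to 120 N. Pads are 22 mm wide; open, the fingers measure 114 mm over their backs; the gripper's body (76 mm by 85 mm) begins 54 mm behind the grasp point. The pads swing forward as they close: fully open they stand 13 mm farther back than shut.
Start: joints at [1.098, 0.286, 1.577, -0, 1.279, -0.15], TCP at [0.214, 0.64, 0.231] pointing down, gripper open.
Joint ranges: [-2.77, 2.77], [-0.9, 2.22], [0.21, 2.48], [-1.53, 4.67], [0.24, 2.81], [-2.84, 2.84]. Speed limits (rad/s): [2.79, 2.79, 3.14, 3.14, 3.14, 3.14].

INTERFACE

Orientations are given as [roll, pitch, yaw] about the fixed x, y, z axes, in that order (R = Rz(yaw) Ry(pitch) Rx(roll)).
In Python, from rig import env, vision, nets gives the robot as it stands. The module is installed in compiled form; this text tells all that it offers. Calls block until the motion is done:
- env.move_to(position, orientation): joint-space move of the TCP to a pose.
- env.movel(position, rate=0.15, ori=None, stop_force=None): straight line of the TCP; ori=None keeps the orientation; rate is the mean speed in m/s. With stop_force (N) it stops when the force on the tool has changed by that much, and returns True; else False.
- env.set_joints(angles): joint-space move.
- env.gripper_to(opening): finger opening in m; the grip force is fixed at half the most; returns when the fingers have stopped.
- env.sleep(seconds).
- env.solve_ik(position, orientation): joint angles nearest the present ones, or None.
- env.state(): the state.
- vision.camera(name): name is "side" or "top"; returns a dict with "pixels" (420x560x3 uint8, red, green, blue), "vfov" (degrees; the focal length in pixels is half the picture's height over the tangent of half this angle, whatever the lens; pixels are square), "cx", "cy" (the principal point, pixels), "R" (3x3) and "t" (3): a world point X has camera coordinates R X + t. Camera axes: x right, y down, z forward; pixel columns grow to the right and rows downward; lengths in m; the calibration is good to about 2 mm. A picture is of the moment at which its call begins. There is no depth.
A pose or a line that the arm cannot do raises env.IKError and nothing moves.
- env.job_done(): hands the job in, once; it reports no verdict.
Trained networks look in a picture, given as the dict that the camera call returned (one of the last four; its "shot" number tells which), for a name from the list of things; names that differ only in an ending like _2 or _b are one class to them, and where a whole thing is asked for, a point or a joint stands for the part that bears it (a point fixed in the world has none). Each returns a list of dicts, best first, with "p" (0 to 1); they miss things now and then, are a little off and sometimes report something else, mostly with a low value. They report only what shows in the picture. A call takes as long as a camera call. They do not tell look-alikes from the thing itself.
- nets.boxes_of(name, picture): "position" ([x, y, z] in m, in world coordinates, good to about 4 mm: the middle of the surface that is visible of it).
- nets.place_of(name, picture): "position" ([x, y, z] in m, in world coordinates, good to about 4 mm: a listed point, or the origin of a listed thing).
The state is a dict: "time": time; "joint_positions": joint angles; "qd": joint speeds; "tau": joint torques, N m; "ee_pos": TCP position; "ee_rot": TCP orientation; "force": force on the tool from outside, world axes, zero at the start; "moment": the same for the moment, N m; "opening": finger opening in m.
Only numpy, scipy, OpenCV 4.12 (cv2) and the standard library are available. Lean on these libraries where they do the work, as an engineer would, in place of code of your own. Each camera call takes 0.05 s, during which the arm holds its last target.

## Working session

There is one attempt and no reset: what is moved stays moved. The work goes in short steps, each a Python script; the robot and the scene stay as the last script left them, time stands still between calls to the robot, and variables do not carry over. Pictures are saved under pics/ and viewed, and the job is handed in when it is done.

```bash
mkdir -p pics; ls; python3 - <<'E'
from rig import env, vision, nets
import cv2
for n in ["side","top"]:
    c=vision.camera(n)
    cv2.imwrite(f"pics/{n}0.png",c["pixels"][:,:,::-1])
    print(n,c["vfov"],c["cx"],c["cy"],c["R"],c["t"])
    for k in ["bearing","sleeve","bush","start_bearing","start_sleeve","start_bush","seat_left","seat_mid","seat_right","end_post"]:
        print(k,[(round(d["p"],2),[round(float(v),4) for v in d["position"]]) for d in nets.place_of(k,c)[:3]])
s=env.state();print(s["time"],s["ee_pos"],s["ee_rot"],env.pinch_z,s["opening"])
E
```

```text
pics
side 55.886714998576934 281.1832434230391 205.89147190641765 [[-0.89009957 -0.45507852 -0.02502606]
 [-0.20054845  0.44038336 -0.87512446]
 [ 0.4092714  -0.77392896 -0.48325033]] [0.39156799 0.26469309 0.55488943]
bearing [(0.83, [0.4704, 0.0081, 0.0171])]
sleeve [(0.97, [0.4832, -0.0973, 0.0028]), (0.74, [0.5316, 0.0014, 0.0182])]
bush [(0.9, [0.5902, 0.0047, 0.0174])]
start_bearing [(0.54, [0.4747, 0.0069, 0.0095])]
start_sleeve [(0.49, [0.5288, 0.0022, 0.0138])]
start_bush []
seat_left [(0.8, [0.4578, -0.2313, 0.0952]), (0.71, [0.4566, -0.2904, 0.1011])]
seat_mid [(0.76, [0.4583, -0.2875, 0.0971])]
seat_right [(0.71, [0.4577, -0.3522, 0.0999])]
end_post [(0.51, [0.454, -0.393, 0.1018])]
top 44.565199084702485 287.4095995883451 214.3886910388105 [[ 0.01997844 -0.99971505 -0.01306447]
 [-0.99801762 -0.01916112 -0.05994731]
 [ 0.0596799   0.01423622 -0.99811604]] [-0.18869916  0.50688968  0.9504964 ]
bearing [(0.56, [0.4748, 0.0088, 0.0171])]
sleeve [(0.83, [0.5336, 0.0038, 0.0184]), (0.75, [0.4857, -0.0936, 0.0007])]
bush [(0.7, [0.456, -0.3524, 0.0986]), (0.65, [0.5888, 0.0014, 0.0169])]
start_bearing [(0.57, [0.4721, 0.0025, 0.0077])]
start_sleeve [(0.7, [0.5302, 0.0004, 0.0145]), (0.2, [0.4768, 0.006, 0.0162])]
start_bush [(0.8, [0.5901, -0.0014, 0.0096]), (0.18, [0.5305, 0.0031, 0.0137])]
seat_left [(0.89, [0.4574, -0.2336, 0.1023])]
seat_mid [(0.8, [0.4563, -0.288, 0.0978])]
seat_right [(0.56, [0.4539, -0.3502, 0.0991])]
end_post [(0.55, [0.4556, -0.3867, 0.0993])]
1.1 [0.21407914 0.64012931 0.23133251] [-3.14157827e+00 -2.52137312e-05  2.81876957e+00] 0.0187 0.08556979776832097
```

View pics/side0.png

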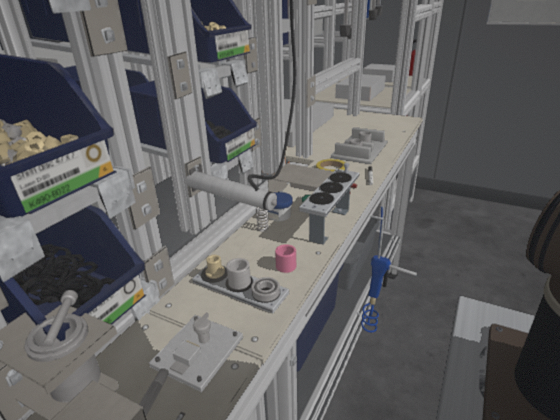

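View pics/top0.png

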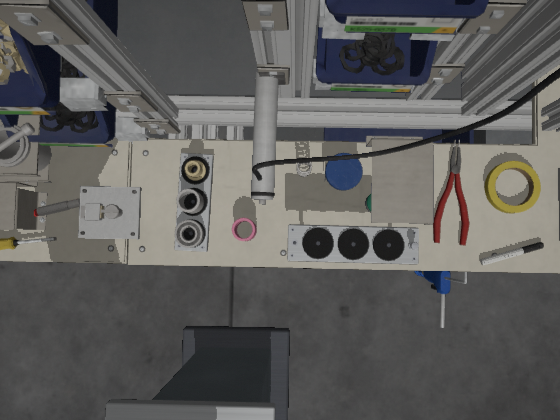

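```bash
cat > h.py <<'E'
import numpy as np, cv2
from rig import env, vision, nets
def cam(n):
    c=vision.camera(n); f=210/np.tan(np.radians(c["vfov"])/2)
    c["K"]=np.array([[f,0,c["cx"]],[0,f,c["cy"]],[0,0,1]]); c["R"]=np.array(c["R"]);c["t"]=np.array(c["t"]); return c
def proj(c,X):
    X=np.atleast_2d(X); p=(c["K"]@(c["R"]@X.T+c["t"][:,None])); return (p[:2]/p[2]).T
def plane(c,uv,z):
    d=c["R"].T@np.linalg.inv(c["K"])@np.array([uv[0],uv[1],1.]); o=-c["R"].T@c["t"]
    return o+d*(z-o[2])/d[2]
def ring(x,y,z,r,n=72):
    a=np.linspace(0,2*np.pi,n,endpoint=False); return np.c_[x+r*np.cos(a),y+r*np.sin(a),z+0*a]
def crop(c,x0,y0,x1,y1,s,name,rings=()):
    im=cv2.resize(c["pixels"][y0:y1,x0:x1,::-1],None,fx=s,fy=s,interpolation=cv2.INTER_CUBIC)
    for r,col in rings:
        p=((proj(c,r)-[x0,y0]+0.5)*s-0.5)
        cv2.polylines(im,[np.round(p).astype(int)],True,col,1)
    cv2.imwrite(name,im); return im
E
python3 - <<'E'
from h import *
c=cam("top");s=cam("side")
a=crop(c,160,140,280,260,6,"pics/t_a.png")
b=crop(c,280,215,425,270,5,"pics/t_b.png")
crop(s,190,240,310,310,6,"pics/s_a.png")
crop(s,290,150,390,230,7,"pics/s_b.png")
for k in (c,s): print(-k["R"].T@k["t"])
g=open('/dev/null')
# tube end candidates
for uv in [(252,198),(274,198),(256,72),(276,72)]: print(uv,plane(c,uv,.13).round(3))
E
```

```text
[ 0.45292922 -0.1924643   0.97662713]
[0.17451791 0.49107275 0.5095893 ]
(252, 198) [ 0.53  -0.121  0.13 ]
(274, 198) [ 0.53  -0.158  0.13 ]
(256, 72) [ 0.743 -0.123  0.13 ]
(276, 72) [ 0.743 -0.156  0.13 ]
```

```bash
python3 - <<'E'
import cv2,numpy as np
a=cv2.imread("pics/t_a.png");b=cv2.imread("pics/t_b.png")
h=np.zeros((600,800,3),np.uint8)
a2=cv2.resize(a,(400,400));h[:400,:400]=a2
s=cv2.imread("pics/s_b.png");h[:320,400:]=cv2.resize(s,(400,320));b2=cv2.resize(b,(527,200));h[400:,:527]=b2
s=cv2.imread("pics/s_a.png");h[430:430+160,530:530+270]=cv2.resize(s,(270,160))
cv2.imwrite("pics/comb.png",h)
E
```

```text
(no output)
```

View pics/comb.png

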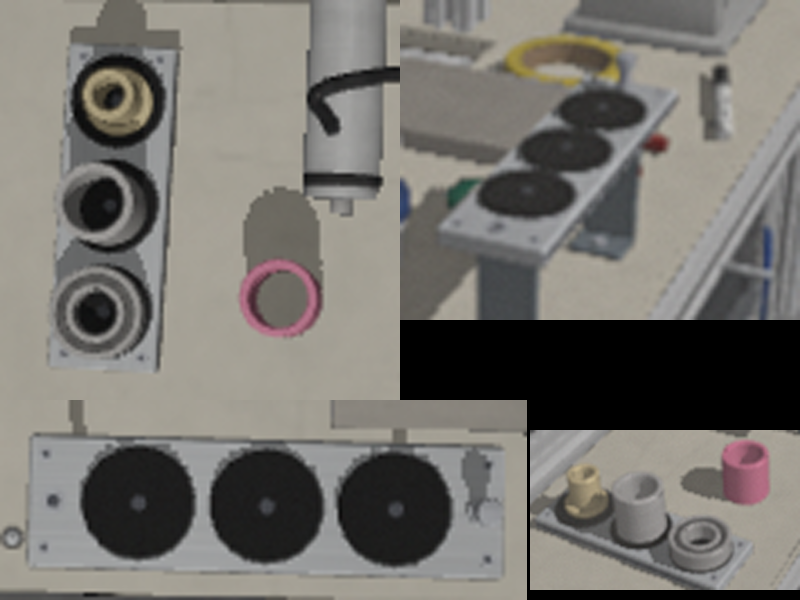

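```bash
python3 - <<'E'
from h import *
c=cam("top");s=cam("side")
for cc,nm,box in((c,"top",(285,220,410,268)),(s,"side",(300,165,362,212))):
    x0,y0,x1,y1=box
    g=cv2.cvtColor(cc["pixels"],cv2.COLOR_RGB2GRAY)[y0:y1,x0:x1]
    n,l,st,ce=cv2.connectedComponentsWithStats((g<75).astype(np.uint8))
    for i in range(1,n):
        if st[i,4]>60:
            m=(l==i).astype(np.uint8); m=cv2.morphologyEx(m,cv2.MORPH_CLOSE,np.ones((5,5)))
            k,_=cv2.findContours(m,cv2.RETR_EXTERNAL,cv2.CHAIN_APPROX_NONE); k=max(k,key=cv2.contourArea)
            M=cv2.moments(m,True); u=(M["m10"]/M["m00"]+x0,M["m01"]/M["m00"]+y0)
            e=cv2.fitEllipse(k) if len(k)>5 else None
            P=plane(cc,u,.104)
            pr=cv2.contourArea(proj(cc,ring(*P[:2],.104,.027)).astype(np.float32))
            print(nm,st[i,4],m.sum(),round(pr),np.round(u,1),P.round(4), plane(cc,np.array(e[0])+[x0,y0],.104).round(4))
# parts: initial overlays from nets
E
```

```text
top 757 757 794 [317.6 242.7] [ 0.4579 -0.2322  0.104 ] [ 0.4579 -0.2322  0.104 ]
top 765 765 797 [352.9 243.7] [ 0.4575 -0.2922  0.104 ] [ 0.4575 -0.2922  0.104 ]
top 771 771 799 [388.1 244.5] [ 0.4572 -0.3517  0.104 ] [ 0.4572 -0.3517  0.104 ]
side 597 630 195 [330.1 188.2] [ 0.4542 -0.2798  0.104 ] [ 0.4541 -0.2784  0.104 ]
side 120 123 238 [343.5 201.6] [ 0.405 -0.231  0.104] [ 0.4047 -0.2299  0.104 ]
```

```bash
cat >> h.py <<'E'
def gradmag(c):
    g=cv2.GaussianBlur(cv2.cvtColor(c["pixels"],cv2.COLOR_RGB2LAB).astype(np.float32),(0,0),0.7)
    gx=cv2.Sobel(g,cv2.CV_32F,1,0);gy=cv2.Sobel(g,cv2.CV_32F,0,1)
    return np.sqrt((gx**2+gy**2).sum(2))
RINGS={"bearing":[(.015,.026),(.015,.0125)],"sleeve":[(.042,.0215),(.042,.017)],"bush":[(.034,.014),(.034,.008),(.008,.019)]}
def fit(cs,name,xy,z,w=.008,rings=None):
    ms=[gradmag(c) for c in cs]; best=None
    rr=rings or RINGS[name][:1]
    for dx in np.arange(-w,w+1e-6,.0005):
        for dy in np.arange(-w,w+1e-6,.0005):
            v=0
            for c,m in zip(cs,ms):
                for h,r in rr:
                    p=proj(c,ring(xy[0]+dx,xy[1]+dy,z+h,r)).astype(np.float32)
                    q=cv2.remap(m,p[:,0].copy(),p[:,1].copy(),cv2.INTER_LINEAR); v+=np.minimum(q,150).mean()
            if best is None or v>best[0]: best=(v,xy[0]+dx,xy[1]+dy)
    return best
E
python3 - <<'E'
from h import *
c=cam("top");s=cam("side")
P={"bearing":(.473,.006),"sleeve":(.532,.003),"bush":(.589,.002)}
rg=[];
for k,xy in P.items():
    for cs,n in (([c],"top"),([s],"side"),([c,s],"both")):
        b=fit(cs,k,xy,.016); print(k,n,np.round(b,4))
    for h,r in RINGS[k]: rg.append((ring(b[1],b[2],.016+h,r),(0,0,255)))
    rg.append((ring(b[1],b[2],.016,.027),(0,255,0)))
A=crop(c,170,145,230,255,5,"pics/t_f.png",rg);B=crop(s,190,240,300,310,4,"pics/s_f.png",rg)
h=np.zeros((560,760,3),np.uint8);h[:A.shape[0],:A.shape[1]]=A;h[:B.shape[0],310:310+B.shape[1]]=B;cv2.imwrite("pics/fit.png",h)
E
```

```text
bearing top [ 1.319226e+02  4.700000e-01 -1.000000e-03]
bearing side [1.116632e+02 4.720000e-01 7.000000e-03]
bearing both [2.041543e+02 4.730000e-01 4.500000e-03]
sleeve top [ 1.374257e+02  5.275000e-01 -5.000000e-03]
sleeve side [9.58987e+01 5.32500e-01 4.50000e-03]
sleeve both [1.918872e+02 5.320000e-01 4.500000e-03]
bush top [1.458436e+02 5.935000e-01 4.000000e-03]
bush side [8.71468e+01 5.91500e-01 2.00000e-03]
bush both [2.289857e+02 5.915000e-01 2.000000e-03]
```

View pics/fit.png

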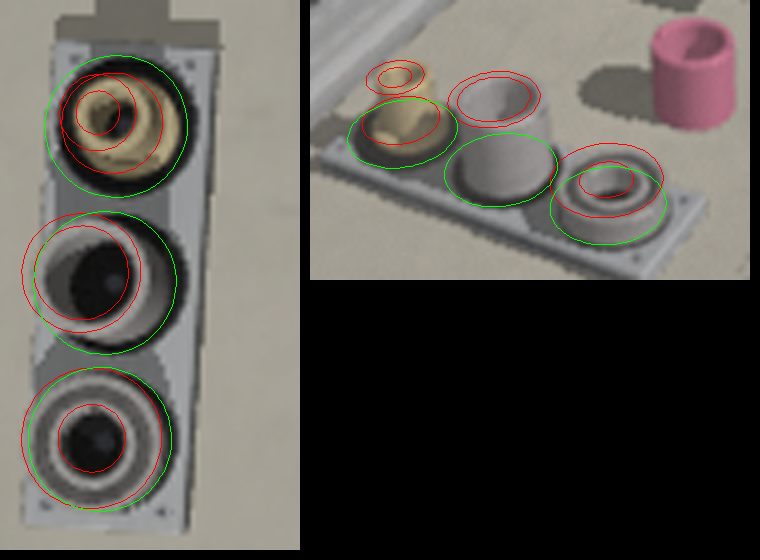

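```bash
cat >> h.py <<'E'
RG={"bearing":[(.015,.026),(.015,.0125)],"sleeve":[(.042,.0215),(.042,.0175),(0,.027)],"bush":[(.034,.014),(.008,.019),(0,.027)]}
E
python3 - <<'E'
from h import *
c=cam("top");s=cam("side")
P={"bearing":(.473,.0035),"sleeve":(.531,.001),"bush":(.590,-.0005)}
rg={0:[],1:[]}
for k,xy in P.items():
    for i,cs in enumerate(([c],[s])):
        r=RG[k]
        if k=="bearing" and i==1: r=[(.015,.026),(.015,.0125),(0,.026)]
        b=fit(cs,k,xy,.016,.006,r); print(k,i,np.round(b,4))
        for h,rr in r: rg[i].append((ring(b[1],b[2],.016+h,rr),(0,0,255)))
A=crop(c,170,145,230,255,5,"pics/t_f.png",rg[0]);B=crop(s,190,240,300,310,4,"pics/s_f.png",rg[1])
h=np.zeros((560,760,3),np.uint8);h[:A.shape[0],:A.shape[1]]=A;h[:B.shape[0],310:310+B.shape[1]]=B;cv2.imwrite("pics/fit2.png",h)
E
```

```text
bearing 0 [ 2.673643e+02  4.700000e-01 -5.000000e-04]
bearing 1 [3.104488e+02 4.715000e-01 7.500000e-03]
sleeve 0 [ 3.956521e+02  5.310000e-01 -1.500000e-03]
sleeve 1 [2.761795e+02 5.290000e-01 6.000000e-03]
bush 0 [ 4.443909e+02  5.900000e-01 -3.000000e-03]
bush 1 [2.813219e+02 5.840000e-01 5.500000e-03]
```

View pics/fit2.png

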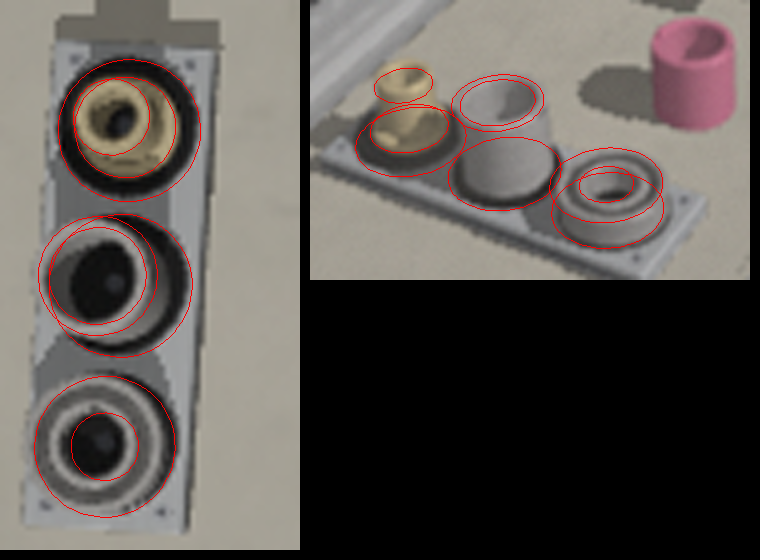

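```bash
cat >> h.py <<'E'
PI=np.pi
PICK=[PI,0,PI]; PLACE=[PI,0,PI/2]
PARTS={"bearing":((.4715,.004),.0155,.064,(.4573,-.3517)),"sleeve":((.531,.002),.018,.060,(.4576,-.2920)),"bush":((.590,.001),.0255,.048,(.4579,-.2322))}
E
python3 - <<'E'
from h import *
for k,(p,z,w,s) in PARTS.items():
    for P,o in (([*p,.25],PICK),([*p,z],PICK),([.46,p[1],.25],PICK),([*s,.25],PLACE),([*s,z+.088],PLACE)):
        q=env.solve_ik(P,o); print(k,np.round(P,3),None if q is None else np.round(q,2))
print(np.round(env.solve_ik([.15,.45,.3],[PI,0,2.82]),2),env.state()["time"])
E
```

```text
bearing [0.472 0.004 0.25 ] [-0.21 -0.19  2.04  0.    1.29 -1.78]
bearing [0.472 0.004 0.016] [-0.21  0.15  2.2   0.    0.8  -1.78]
bearing [0.46  0.004 0.25 ] [-0.21 -0.22  2.06  0.    1.3  -1.78]
bearing [ 0.457 -0.352  0.25 ] [-0.83  0.06  1.8   0.    1.28 -0.83]
bearing [ 0.457 -0.352  0.104] [-0.83  0.21  1.92  0.    1.01 -0.83]
sleeve [0.531 0.002 0.25 ] [-0.19 -0.05  1.91  0.    1.28 -1.76]
sleeve [0.531 0.002 0.018] [-0.19  0.26  2.05  0.    0.83 -1.76]
sleeve [0.46  0.002 0.25 ] [-0.22 -0.22  2.06  0.    1.3  -1.79]
sleeve [ 0.458 -0.292  0.25 ] [-0.75 -0.02  1.88  0.    1.28 -0.75]
sleeve [ 0.458 -0.292  0.106] [-0.75  0.14  2.    0.    1.01 -0.75]
bush [0.59  0.001 0.25 ] [-0.17  0.09  1.77  0.    1.28 -1.74]
bush [0.59  0.001 0.026] [-0.17  0.35  1.91  0.    0.88 -1.74]
bush [0.46  0.001 0.25 ] [-0.22 -0.22  2.06  0.    1.3  -1.79]
bush [ 0.458 -0.232  0.25 ] [-0.67 -0.09  1.95  0.    1.28 -0.67]
bush [ 0.458 -0.232  0.113] [-0.67  0.06  2.06  0.    1.01 -0.67]
[ 1.03 -0.22  1.97  0.    1.39 -0.21] 1.5
```

```bash
python3 - <<'E'
from h import *
env.move_to([.15,.45,.28],[PI,0,2.82])
(p,z,w,s)=PARTS["bearing"]
env.move_to([*p,.25],PICK); print(env.state()["time"])
env.gripper_to(w)
print(env.movel([*p,.06],rate=.2,stop_force=15))
c=cam("top");d=cam("side")
A=crop(c,150,120,260,270,4,"pics/x.png");B=crop(d,210,190,310,320,3,"pics/y.png")
h=np.zeros((600,760,3),np.uint8);h[:A.shape[0],:A.shape[1]]=A;h[:B.shape[0],445:445+B.shape[1]]=B;cv2.imwrite("pics/pre1.png",h)
st=env.state();print(st["time"],st["ee_pos"],st["opening"],st["force"])
E
```

```text
4.325
False
5.875 [0.47269042 0.00376076 0.0614557 ] 0.06364352198902769 [-0.75624383  0.82369753  0.54815014]
```

View pics/pre1.png

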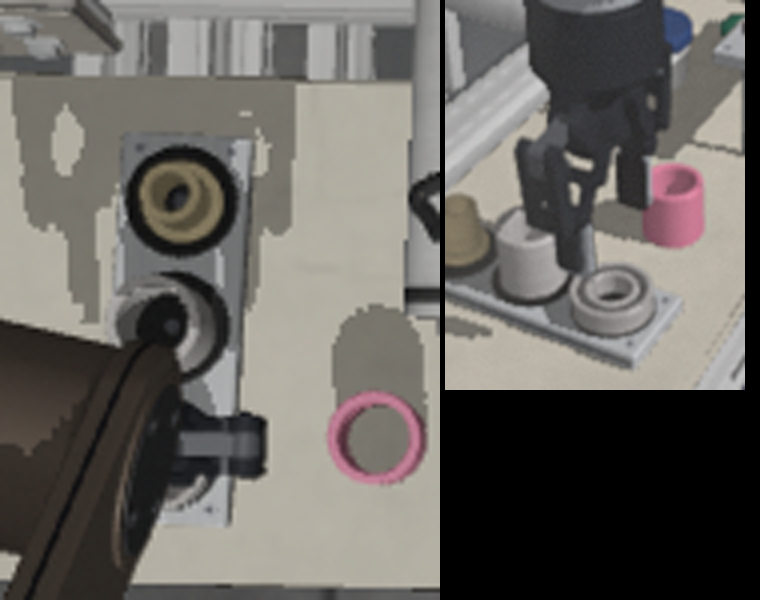

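```bash
python3 - <<'E'
from h import *
d=cam("side");c=cam("top");e=env.state()["ee_pos"]
rg=[]
for s in(1,-1):
    for zz in (.0,.004):
        rg.append((np.array([[e[0]-.011,e[1]+s*.032,e[2]+zz],[e[0]+.011,e[1]+s*.032,e[2]+zz]]),(0,0,255) if zz else (0,255,0)))
rg.append((ring(e[0],e[1],.031,.026),(255,0,0)))
A=crop(d,235,225,300,310,8,"pics/f1.png",rg)
rg2=[(np.array([[e[0]-.011,e[1]-.032,e[2]+.03],[e[0]+.011,e[1]-.032,e[2]+.03],[e[0]+.011,e[1]-.0465,e[2]+.03],[e[0]-.011,e[1]-.0465,e[2]+.03]]),(0,0,255)),(ring(e[0],e[1],.031,.026),(255,0,0))]
B=crop(c,180,200,225,265,6,"pics/f2.png",rg2)
h=np.zeros((690,800,3),np.uint8);h[:A.shape[0],:A.shape[1]]=A;h[:B.shape[0],525:525+B.shape[1]]=B;cv2.imwrite("pics/pre2.png",h[:680])
E
```

```text
(no output)
```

View pics/pre2.png

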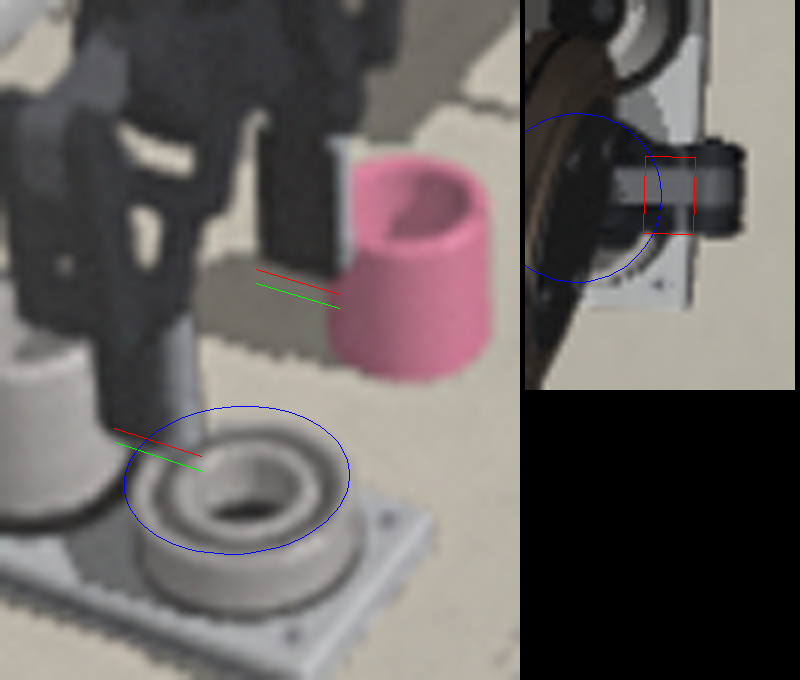

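```bash
python3 - <<'E'
from h import *
d=cam("side")
b=fit([d],"bearing",(.471,.003),.016,.007,[(.015,.026),(.015,.0125),(0,.026),(.015,.0165)]);print(b)
b2=fit([d],"bearing",(.471,.003),.016,.007,[(.015,.026),(0,.026)]);print(b2)
rg=[(ring(b[1],b[2],.016+z,r),(0,0,255)) for z,r in [(.015,.026),(.015,.0125),(0,.026)]]
rg+=[(ring(.470,.001,.016+z,r),(0,255,0)) for z,r in [(.015,.026),(.015,.0125),(0,.026)]]
A=crop(d,240,265,295,310,12,"pics/f3.png",rg)
E
```

```text
(np.float32(433.2367), np.float64(0.473), np.float64(0.00849999999999999))
(np.float32(220.99106), np.float64(0.4715), np.float64(0.007499999999999989))
```

View pics/f3.png

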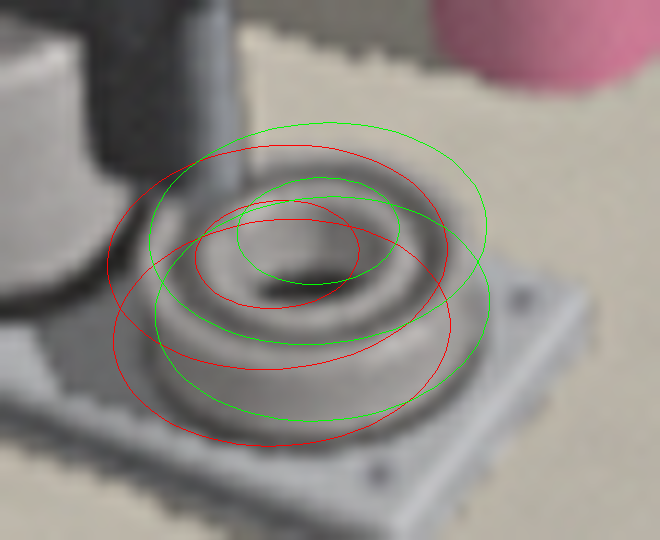

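```bash
python3 - <<'E'
from h import *
d=cam("side")
g=np.array([.470,.001,.031]); u=proj(d,g)[0]
for o in ((-12,19),(-6,22),(-12,15)): print(plane(d,u+np.array(o)/12,.031))
P=plane(d,u+np.array([-10,20])/12,.031)
rg=[(ring(P[0],P[1],.016+z,r),(0,0,255)) for z,r in [(.015,.026),(.015,.0125),(0,.026)]]
A=crop(d,240,265,295,310,12,"pics/f4.png",rg)
E
```

```text
[0.46950839 0.00567887 0.031     ]
[0.46833722 0.00589398 0.031     ]
[0.46996225 0.00486435 0.031     ]
```

View pics/f4.png

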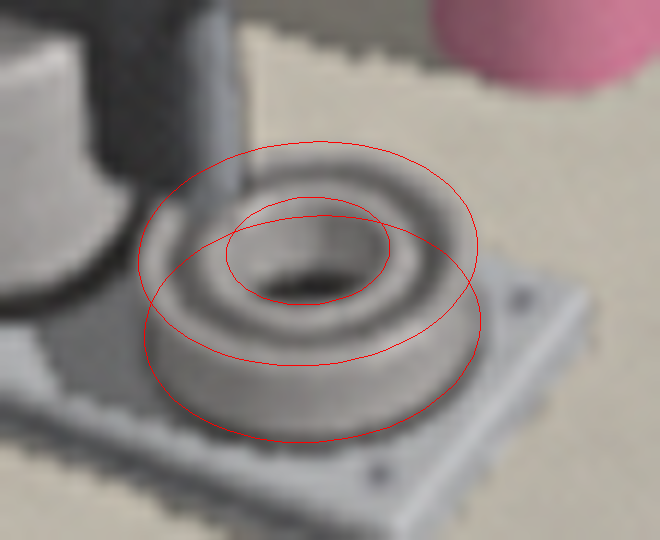

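```bash
cat >> h.py <<'E'
def st():
    s=env.state(); print("t",round(s["time"],2),"ee",np.round(s["ee_pos"],4),"op",round(s["opening"],4),"F",np.round(s["force"],1))
def grab(name,p,z,w):
    env.gripper_to(w)
    print("hit",env.movel([*p,z],rate=.08,stop_force=10)); st()
    env.gripper_to(0.0); st()
E
python3 - <<'E'
from h import *
grab("bearing",(.470,.0045),.0135,.064)
env.movel([.470,.0045,.0135+.03],rate=.1); st()
d=cam("side"); crop(d,190,200,310,320,5,"pics/g1.png")
E
```

```text
hit False
t 7.03 ee [0.4702 0.0044 0.0136] op 0.0641 F [-0.4  0.4  0.7]
t 7.3 ee [0.4711 0.0043 0.0147] op 0.0493 F [-0.5  0.1  4.5]
t 7.75 ee [0.4699 0.0045 0.0434] op 0.0493 F [ 0.2 -0.5 -1.1]
```

View pics/g1.png

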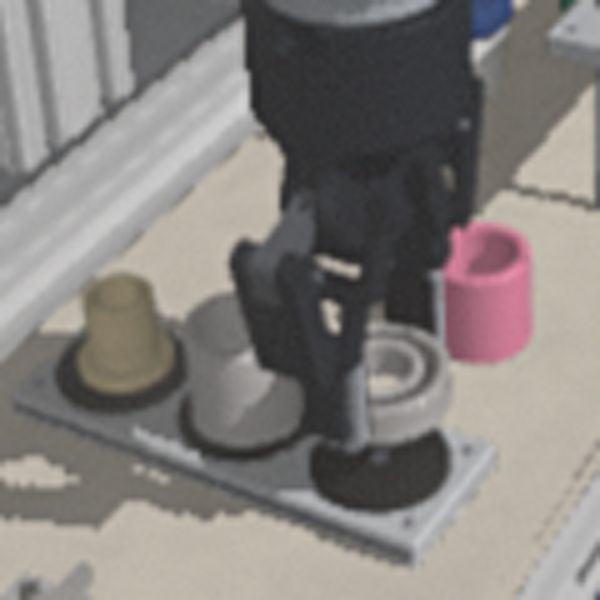

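```bash
python3 - <<'E'
from h import *
env.movel([.470,.0045,.25],rate=.25)
env.move_to([.457,-.3517,.25],PLACE); st()
d=cam("side");c=cam("top")
cv2.imwrite("pics/full_s.png",d["pixels"][:,:,::-1])
S=[(.4579,-.2322),(.4576,-.2922),(.4573,-.3517)]
rg=[(ring(*s,.104,.027),(0,0,255)) for s in S]
rg2=[(ring(s[0]-.002,s[1]+.003,.104,.027),(0,255,0)) for s in S]
A=crop(d,295,150,370,215,9,"pics/h1.png",rg+rg2)
crop(c,150,140,230,260,5,"pics/h2.png")
E
```

```text
t 10.12 ee [ 0.4571 -0.3507  0.2493] op 0.0495 F [-0.2 -0.5 -1.7]
```

View pics/h1.png

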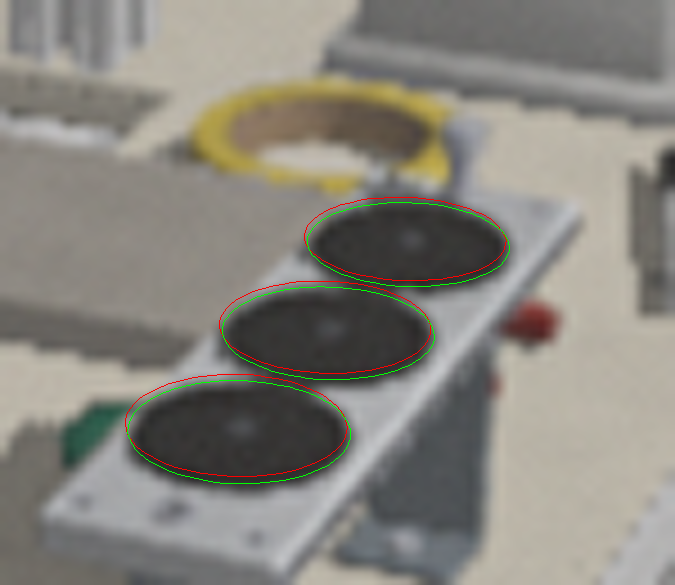

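View pics/full_s.png

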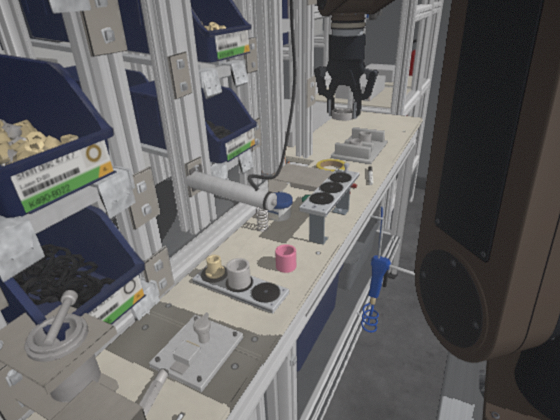

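```bash
python3 - <<'E'
from h import *
env.movel([.4558,-.3492,.15],rate=.15)
env.movel([.4558,-.3492,.1015+.008],rate=.06,stop_force=8)
env.sleep(.2); st()
d=cam("side");c=cam("top"); e=env.state()["ee_pos"]
S=(.4558,-.3492)
rg=[(ring(*S,.104,.027),(0,255,0)),(ring(e[0],e[1],.110,.026),(0,0,255)),(ring(e[0],e[1],.125,.026),(0,0,255)),(ring(e[0],e[1],.125,.0125),(0,0,255))]
A=crop(d,310,150,365,200,12,"pics/i1.png");A2=crop(d,310,150,365,200,12,"pics/i2.png",rg)
B=crop(c,340,200,440,275,6,"pics/i3.png",rg)
h=np.zeros((600,800,3),np.uint8);h[:300,:330]=cv2.resize(A,(330,300));h[:300,340:670]=cv2.resize(A2,(330,300));h[300:,:400]=cv2.resize(B,(400,300));cv2.imwrite("pics/i.png",h)
E
```

```text
t 12.06 ee [ 0.4561 -0.3495  0.1101] op 0.0498 F [-0.7  1.1 -0.9]
```

View pics/i.png

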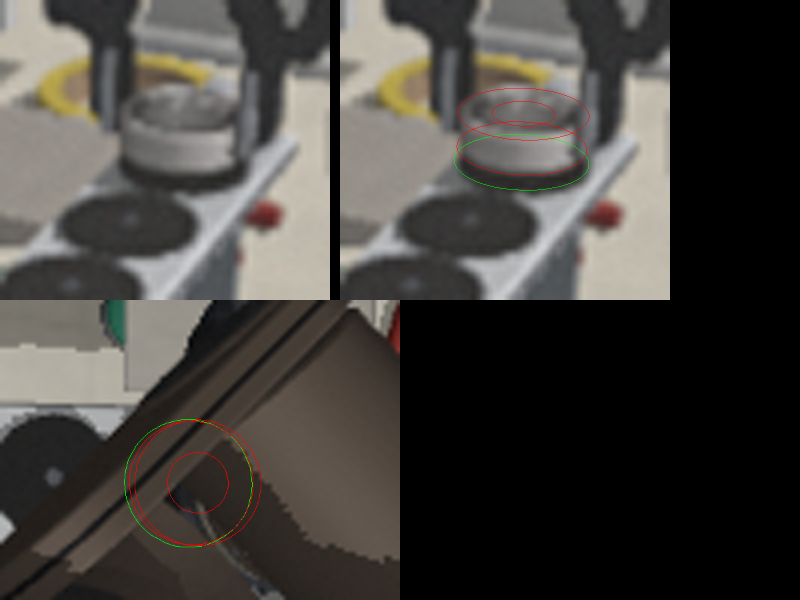

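View pics/i2.png

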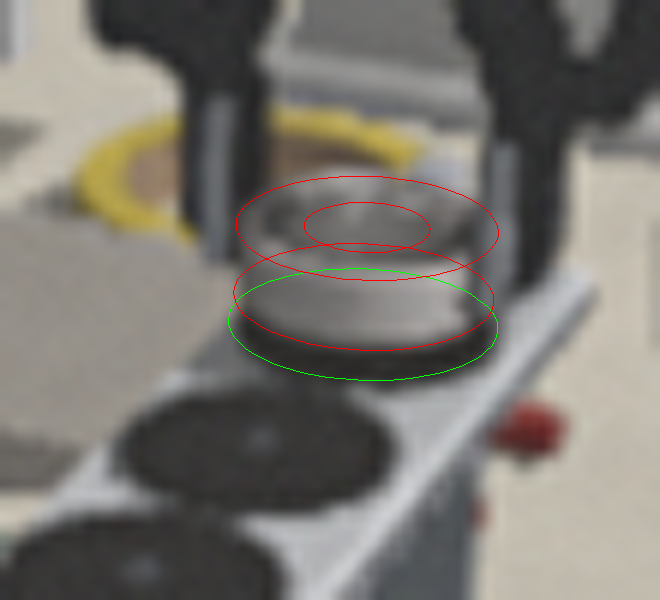

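```bash
cat >> h.py <<'E'
def release(p,z,w,hi=.22):
    print("hit",env.movel([*p,z],rate=.03,stop_force=5)); st()
    env.gripper_to(w); st()
    env.movel([*p,hi],rate=.15)
E
python3 - <<'E'
from h import *
release((.4558,-.3492),.1000,.064); 
env.move_to([.46,-.05,.25],PICK); st()
c=cam("top");d=cam("side")
S=(.4573,-.3517)
rg=[(ring(*S,.104,.027),(0,255,0)),(ring(*S,.119,.026),(0,0,255)),(ring(*S,.119,.0125),(0,0,255))]
crop(c,340,215,425,275,9,"pics/j1.png",rg);
d0=crop(d,310,150,365,200,12,"pics/j2.png")
# parts left in robot frame
crop(c,165,140,235,260,5,"pics/j3.png")
E
```

```text
hit True
t 12.47 ee [ 0.4562 -0.3496  0.1027] op 0.0499 F [-0.2  0.1  3.6]
t 12.76 ee [ 0.4553 -0.3486  0.1012] op 0.0637 F [ 0.6  0.9 -0.1]
t 14.85 ee [ 0.46   -0.0504  0.2495] op 0.0638 F [-0.5 -0.2 -0.3]
```

View pics/j1.png

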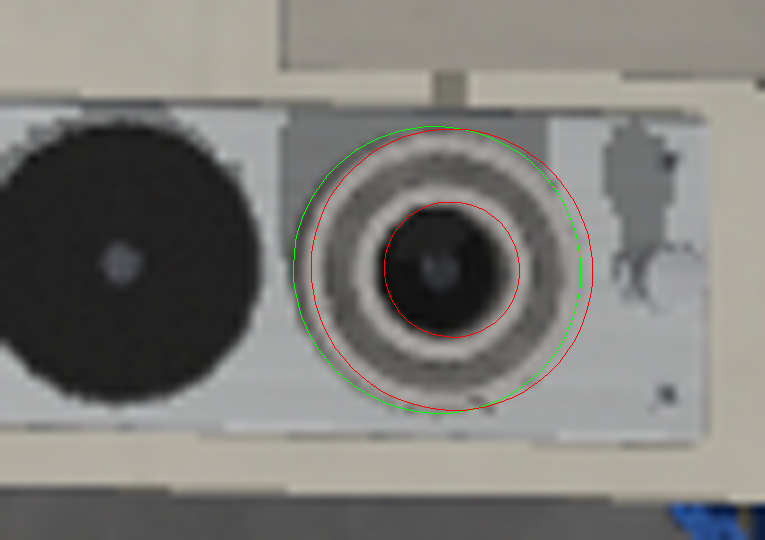

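View pics/j2.png

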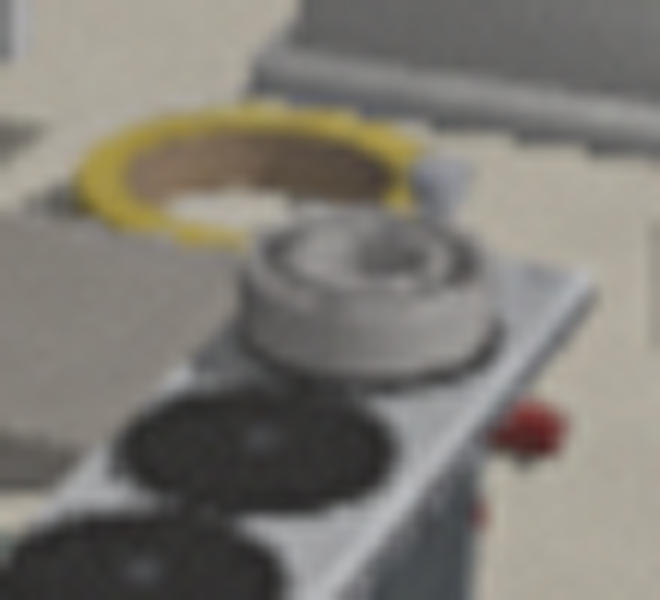

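View pics/j3.png

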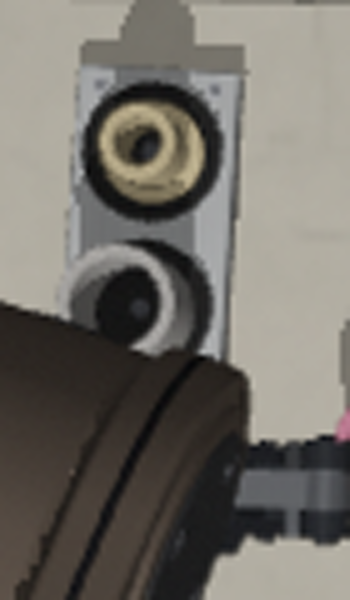

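```bash
python3 - <<'E'
from h import *
p=(.5295,.001)
env.gripper_to(.062)
env.move_to([*p,.16],PICK)
grab("sleeve",p,.018,.062)
env.movel([*p,.04],rate=.1); st()
d=cam("side");c=cam("top"); crop(d,190,200,310,320,5,"pics/k1.png")
A=crop(c,165,140,235,260,5,"pics/k2.png")
E
```

```text
hit False
t 17.88 ee [0.5299 0.0009 0.0185] op 0.062 F [-0.6 -0.   0.2]
t 18.18 ee [0.53   0.0009 0.0186] op 0.0417 F [-1.2  0.2  1.9]
t 18.55 ee [0.5298 0.0009 0.0403] op 0.042 F [-0.2 -0.2 -1.2]
```

View pics/k1.png

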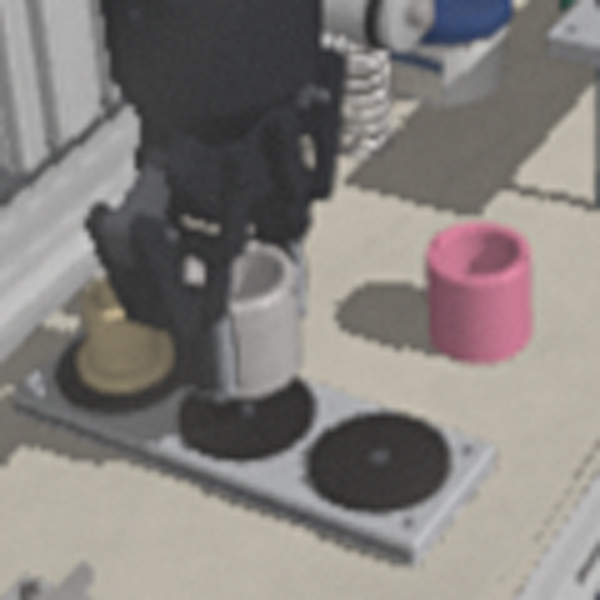

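View pics/k2.png

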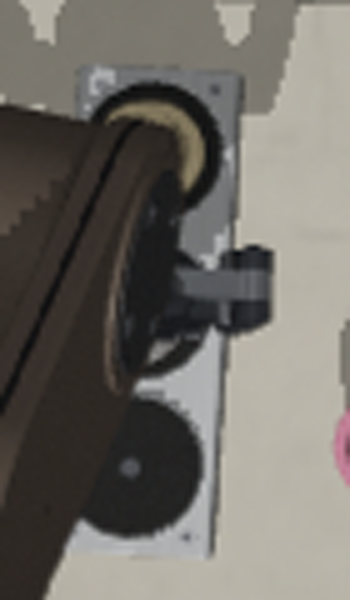

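```bash
python3 - <<'E'
from h import *
p=(.5295,.001); s=(.4560,-.2908)
env.movel([*p,.2],rate=.25)
env.movel([.47,.001,.26],rate=.25)
env.move_to([*s,.26],PLACE); st()
env.movel([*s,.13],rate=.2)
release(s,.1035,.060,.26)
env.move_to([.46,.05,.25],PICK); st()
c=cam("top")
S=(.4575,-.2922);S2=(.4573,-.3517)
rg=[(ring(*S,.104,.027),(0,255,0)),(ring(*S,.146,.0215),(0,0,255)),(ring(*S2,.104,.027),(0,255,0)),(ring(*S2,.119,.026),(0,0,255))]
A=crop(c,335,215,425,270,8,"pics/l1.png",rg)
B=crop(c,165,140,235,220,5,"pics/l2.png")
d=cam("side");crop(d,300,140,370,215,8,"pics/l3.png")
E
```

```text
t 21.06 ee [ 0.4561 -0.2901  0.2586] op 0.0419 F [ 0.   0.1 -1.3]
hit True
t 22.59 ee [ 0.4557 -0.2906  0.1066] op 0.0415 F [-1.5 -0.7  3.9]
t 22.91 ee [ 0.4548 -0.2897  0.1052] op 0.0598 F [ 0.3 -0.7 -0.4]
t 25.38 ee [0.4602 0.0494 0.2499] op 0.0599 F [-0.8  0.1 -0.3]
```

View pics/l1.png

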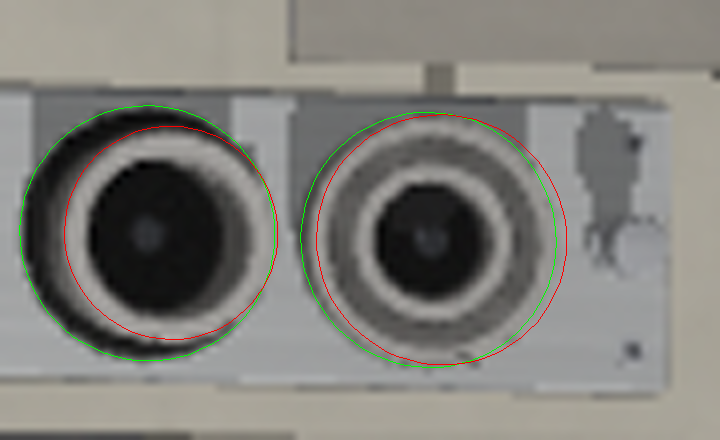

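View pics/l3.png

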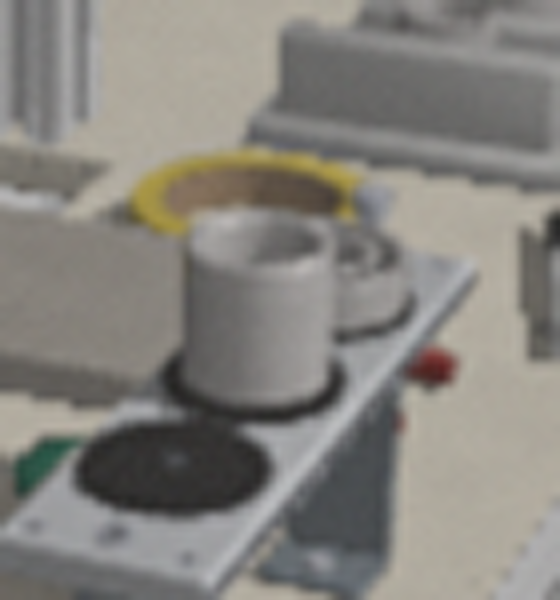

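```bash
python3 - <<'E'
from h import *
p=(.5885,.000)
env.gripper_to(.05)
env.move_to([.53,0,.2],PICK)
env.movel([*p,.10],rate=.2)
grab("bush",p,.0255,.050)
env.movel([*p,.045],rate=.1); st()
d=cam("side"); crop(d,170,190,290,310,5,"pics/m1.png")
E
```

```text
hit False
t 28.26 ee [ 5.891e-01 -1.000e-04  2.620e-02] op 0.0499 F [ 0.8 -0.3 -0.4]
t 28.6 ee [ 5.894e-01 -2.000e-04  2.660e-02] op 0.0257 F [-0.2 -0.7  4.4]
t 28.94 ee [ 0.5889 -0.      0.0456] op 0.0256 F [-0.2  0.3 -1.9]
```

View pics/m1.png

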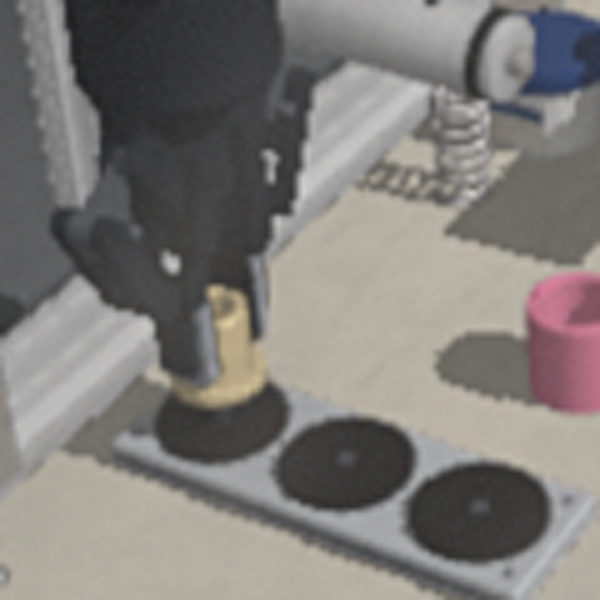

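```bash
python3 - <<'E'
from h import *
p=(.5885,.0); s=(.4562,-.2308)
env.movel([*p,.2],rate=.25)
env.movel([.47,.0,.26],rate=.25)
env.move_to([*s,.26],PLACE); st()
env.movel([*s,.14],rate=.2)
release(s,.1105,.050,.26)
env.move_to([.46,.05,.25],PICK); st()
c=cam("top")
S0=(.4579,-.2322);S=(.4575,-.2922);S2=(.4573,-.3517)
rg=[(ring(*S,.104,.027),(0,255,0)),(ring(*S0,.138,.014),(0,0,255)),(ring(*S0,.112,.019),(0,0,255)),(ring(*S,.146,.0215),(0,0,255)),(ring(*S2,.104,.027),(0,255,0)),(ring(*S2,.119,.026),(0,0,255)),(ring(*S0,.104,.027),(0,255,0))]
A=crop(c,285,215,425,270,5,"pics/n1.png",rg)
A0=crop(c,295,220,345,265,5,"pics/n2.png")
cv2.imwrite("pics/n.png",np.vstack([A,np.hstack([A0,np.zeros((A0.shape[0],A.shape[1]-A0.shape[1],3),np.uint8)])]))
d=cam("side");crop(d,290,140,370,215,8,"pics/n3.png")
E
```

```text
t 31.48 ee [ 0.4564 -0.2304  0.2589] op 0.0257 F [ 0.4  0.2 -1.4]
hit True
t 33.02 ee [ 0.4559 -0.2306  0.1146] op 0.0259 F [-1.2  0.2  3.8]
t 33.38 ee [ 0.4549 -0.2298  0.1132] op 0.05 F [-0.4  0.4  0.7]
t 35.59 ee [0.46   0.0496 0.2496] op 0.0501 F [-0.5 -0.1  1.4]
```

View pics/n.png

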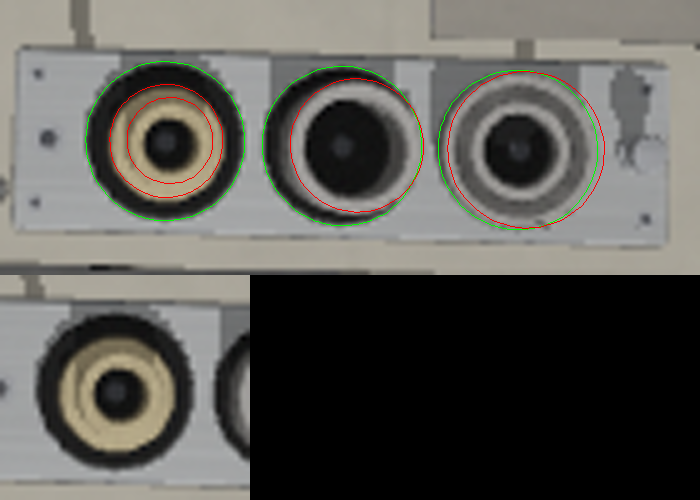

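View pics/n3.png

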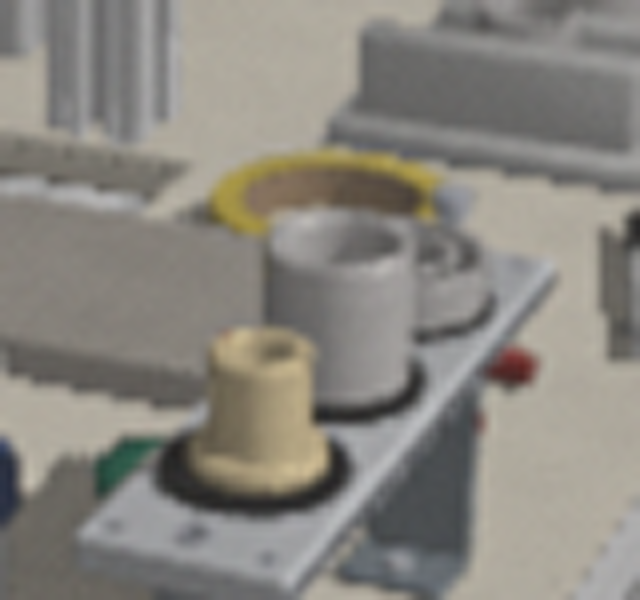

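```bash
python3 - <<'E'
from h import *
s=(.4560,-.3492); s2=(.4560,-.3512)
env.gripper_to(.064)
env.move_to([*s,.26],PLACE)
env.movel([*s,.13],rate=.2)
grab("bearing",s,.102,.064)
env.movel([*s,.109],rate=.05)
env.movel([*s2,.109],rate=.02); st()
release(s2,.099,.064,.26)
env.move_to([.46,.05,.25],PICK); st()
c=cam("top")
S0=(.4579,-.2322);S=(.4575,-.2922);S2=(.4573,-.3517)
rg=[(ring(*S,.146,.0215),(0,0,255)),(ring(*S2,.104,.027),(0,255,0)),(ring(*S2,.119,.026),(0,0,255))]
A=crop(c,330,215,425,270,8,"pics/o1.png",rg)
d=cam("side");crop(d,290,140,370,215,8,"pics/o3.png")
for cc in (c,d):
    for k in PARTS: print(k,[(round(q["p"],2),np.round(q["position"],4)) for q in nets.place_of(k,cc)[:3]])
E
```

```text
hit False
t 38.98 ee [ 0.4556 -0.3488  0.1009] op 0.0642 F [0.6 0.3 0.6]
t 39.25 ee [ 0.4564 -0.3496  0.1027] op 0.0499 F [-0.4 -0.1  0.9]
t 39.79 ee [ 0.4559 -0.3512  0.1088] op 0.0495 F [ 0.   0.2 -0.8]
hit True
t 40.09 ee [ 0.4563 -0.3516  0.1026] op 0.0495 F [ 0.6 -0.   3.7]
t 40.38 ee [ 0.4554 -0.3506  0.1011] op 0.0642 F [ 0.5  0.1 -0.6]
t 43.08 ee [0.4603 0.0493 0.25  ] op 0.0639 F [-0.2  0.5  0.9]
bearing [(0.73, array([ 0.458 , -0.35  ,  0.1013]))]
sleeve [(0.89, array([ 0.4584, -0.2917,  0.1065])), (0.85, array([ 0.4836, -0.0946,  0.0014]))]
bush [(0.56, array([ 0.4551, -0.2285,  0.1048]))]
bearing [(0.53, array([ 0.4547, -0.3518,  0.1052]))]
sleeve [(0.72, array([ 0.4808, -0.0986,  0.0045])), (0.59, array([ 0.4574, -0.291 ,  0.1091]))]
bush [(0.65, array([ 0.4542, -0.3486,  0.1052])), (0.54, array([ 0.4554, -0.2252,  0.1071]))]
```

View pics/o1.png

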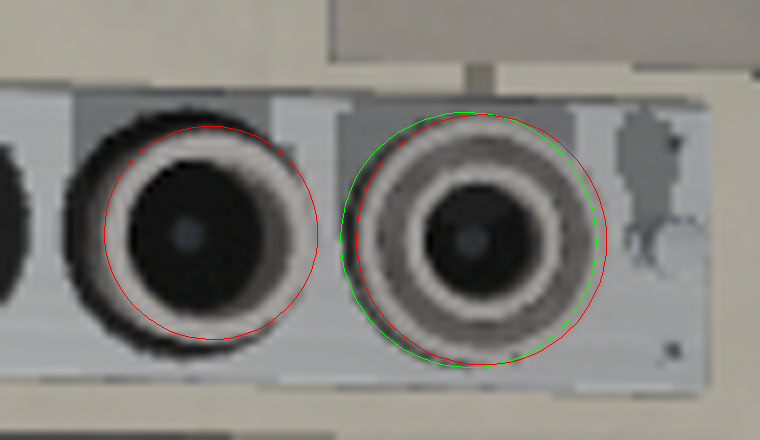

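View pics/o3.png

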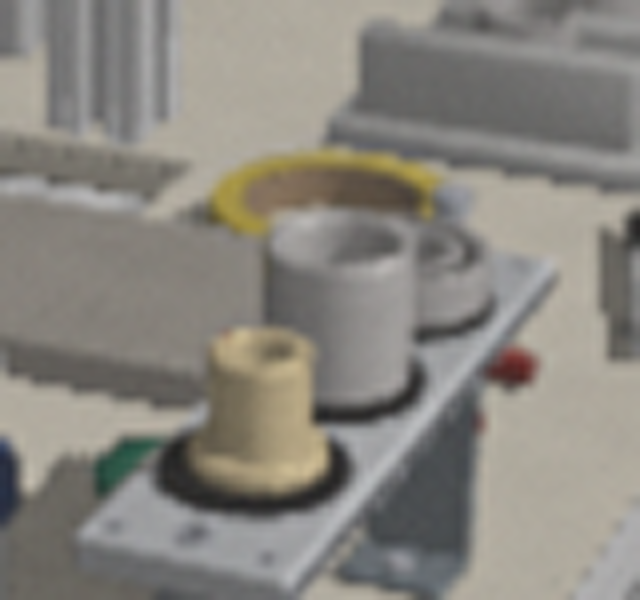

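The top view now shows the bearing's rim on its predicted circle (centre about (482, 240) in the crop), with the post just right of it at (680, 248). The sleeve is on its circle at about (208, 233). In the side view all three parts stand upright and the gripper is well clear, so I'm handing in.

```bash
python3 - <<'E'
from h import *
env.job_done(); st()
E
```

```text
the job is handed in; nothing more can be done
the job is handed in; nothing more can be done
```

All three parts are on the assembly rack in reverse order, and I handed the job in at about 43 s on the robot's clock. From the post at the right end outward they stand as bearing, sleeve, bush. I did not touch the pink look-alike.

**Last checks**
- **Position:** In the last top view the sleeve and bearing sit within about 1 mm of their pad centres. The bush was about 1 mm off when checked right after placing.
- **Bearing:** It first landed about 2 mm off in y, so I picked it up again and shifted it 2 mm.
- **Upright:** The side view shows all three parts standing upright, with the gripper clear of them.

**Disagreements**
- **Cameras:** The two cameras differed by about 2 mm in x and 3–4 mm in y. I centred the parts using the top view, comparing each part with its own pad.
- **Networks:** Their final positions agree to within about 4 mm, except the bush, which they put up to 7 mm off in y. The top view did not bear that out. In the side picture, the network also labelled the bearing as a bush.
- **Edge fits:** My automatic fits to the bearing's rim were poor, so I matched that outline by eye.

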